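# Sort out the swapped vessels on the lab bench devices

### The job

The three vessels on the bench stand on the wrong devices: put the steel beaker on the magnetic stirrer, the square jar on the balance and the round bottle on the round cooling block, each standing upright in the middle of its plate. The empty cork mat is free for parking one on the way. Do not drop or tip over any of them, and leave the timer, the marker and the pipette-tip box where they are.

Things in the scene. Friction and masses are not known exactly. Their poses are not given: they have to be found in the camera images.
- beaker_center (a point): Open round stainless-steel beaker with straight walls, 50 mm outer diameter, 66 mm tall, 3 mm wall, about 0.15 kg. The point is on its axis half-way up (33 mm above its base); z is up along the axis. At the start it stands on the balance.
- jar_center (a point): Square white plastic jar, body 46 x 46 mm and 52 mm tall, with a round lid 38 mm across and 14 mm tall on top (66 mm in all), about 0.13 kg. The point is on its axis half-way up (33 mm above its base); x and y are normal to its flat sides, z up. At the start it stands on the cooling block.
- bottle_center (a point): Round amber glass bottle, body 48 mm in diameter and 52 mm tall, then a sloping shoulder, and a black cap 32 mm across from 60 to 74 mm (74 mm in all), about 0.17 kg. The point is on its axis half-way up (37 mm above its base); z is up. At the start it stands on the magnetic stirrer.
- stirrer_plate (a point): Magnetic stirrer, fixed: square grey housing 104 x 104 mm with a knob on the side facing -x, and a round flat white plate 84 mm in diameter on top. The point is the centre of the plate's upper surface, 40 mm above the bench; z is up.
- balance_pan (a point): Laboratory balance, fixed: white housing 126 x 98 mm with a dark display on its -x end, and a square flat steel pan 84 x 84 mm. The point is the centre of the pan's upper surface, 28 mm above the bench; z is up, x and y along the pan's sides.
- cooler_top (a point): Cooling block, fixed: round aluminium puck 106 mm in diameter with grooved sides and a flat top. The point is the centre of the top, 32 mm above the bench; z is up.
- mat_top (a point): Square cork mat 100 x 100 mm, 6 mm thick, fixed and empty at the start. The point is the centre of its upper surface, 6 mm above the bench; x and y along its sides, z up.
- timer_center (a point): Bystander, loose: small square grey lab timer 50 x 50 x 16 mm lying on the bench. The point is its centre.
- marker_center (a point): Bystander, loose: white marker pen with a black cap, 135 mm long, 13 mm thick, lying on the bench along its own x. The point is near the middle of its length, 5.5 mm above the bench.
- tip_box_center (a point): Bystander, loose: pipette-tip box 72 x 52 mm, 46 mm tall, grey with a clear lid. The point is its centre, half-way up.
There are look-alikes about, which are no part of the job. Leave any pink look-alike of the part that bears stirrer_plate alone.

How it is judged:
By the outcome, as a careful person would: the job done as asked, in the order asked, and still so for the second after the job is handed in, with the robot touching nothing.
It also fails if it takes over 99 s, if anything falls off the work surface, if the arm or the gripper's body presses on something with over 40 N, if the wrist force passes 120 N, or if a joint passes its speed limit or range.

### The arm

A 6-joint arm with a two-finger parallel gripper is mounted at the origin on the work surface. World frame = base frame: x ahead of the robot, y to its left, z up, the work surface at z = 0. Lengths are in m, angles in rad, forces in N, time in s.
With the tool pointing down it reaches from about 0.325 to 0.775 m from the base axis. Payload 5.5 kg.
Tool frame: the origin (TCP) lies on the centre line of the jaws, within the pads' length; the fingertips stand 22 mm ahead of it and the grasp point (between the pads) lies 3 mm ahead of it (r.finger_overhang is the distance from the TCP to the fingertips, in m); z points along the fingers, y is the line along which they close (so a half turn about z gives the same grasp; the last joint's range is limited). The gripper opens to 85 mm and grips with 20 to 120 N. Pads are 22 mm wide; open, the fingers measure 114 mm over their backs; the gripper's body (76 mm by 85 mm) begins 54 mm behind the grasp point. The pads swing forward as they close: fully open they stand 13 mm farther back than shut.
Start: joints at [1.067, 0.091, 1.231, -0, 1.82, -0.057], TCP at [0.259, 0.541, 0.219] pointing down, gripper open.
Joint ranges: [-2.87, 2.87], [-0.86, 2.18], [0.17, 2.46], [-1.51, 4.65], [0.06, 2.69], [-2.65, 2.65]. Speed limits (rad/s): [2.57, 2.57, 3.01, 3.14, 3.14, 3.14].

### API

Orientations are given as [roll, pitch, yaw] about the fixed x, y, z axes, in that order (R = Rz(yaw) Ry(pitch) Rx(roll)).
In Python, from plant import r, read_camera, get_calibration, finish_job gives the robot as it stands.
- The arm moves only by the shell command python3 -m handwheel 'ROWS'. ROWS is JSON, a list of rows, each a list of 7 numbers: the finger opening in mm, from 0 to 85.4, then the shift along the tool's x, y, z in mm, then the turn, a rotation vector about the tool's x, y, z in units of 8 degrees (1.0 is 8 degrees). A call has 1 to 20 rows; each row shifts and turns the commanded pose from where the row before left it, along the tool's axes as they then stand; what a row does not reach is not made up. A row lasts 1/10 s, in which the tool goes at most 50 mm and 8.59 degrees, less where a joint would pass 70% of its speed; a pose out of reach is approached as far as the arm can. A call with a gripper value outside its range is refused whole. The fingers move at their own pace and stop on an object; the grip force is fixed at half the most. Time passes only in rows, so rows that do not move let the fingers close. It gives the time, the measured TCP pose, the force, the opening and the grip force at its end, in the units of the state.
- r.sense(): the state, without advancing time (a new reading comes with each control period).
- read_camera(name): name is "scene" or "top"; returns (picture, depth): 480x640x3 uint8, red, green, blue; 480x640 float32, m along the optical axis (not along the pixel's ray), 0 where there is no reading.
- get_calibration(name): a dict with "fx", "fy", "cx", "cy" (pixels), "xyz" and "attitude" of the camera in the world. Camera axes: x right, y down, z forward; pixel columns grow to the right and rows downward; lengths in m; the calibration is good to about 2 mm. A picture is of the moment at which its call begins. get_calibration takes no time and is no camera call.
- finish_job(): hands the job in; it is judged then, once.
The state is a dict: "time_s": time; "q": joint angles; "qvel": joint speeds; "effort": joint torques, N m; "ee_pos": TCP position; "orientation": TCP orientation; "contact_force": force on the tool from outside, world axes, zero at the start; "moment": the same for the moment, N m; "finger_gap": opening from 0.0 (shut) to 1.0 (fully open); "grasp_force": force on a finger pad.
Only numpy, scipy, OpenCV 4.12 (cv2) and the standard library are available. Lean on these libraries where they do the work, as an engineer would, in place of code of your own. Each camera call takes 0.05 s, during which the arm holds its last target. There are 200 camera calls.

## Working session

There is one attempt and no reset: what is moved stays moved. The work goes in short steps, Python scripts to look and compute and a shell command to move; the robot and the scene stay as the last step left them, time stands still between calls to the robot, and variables do not carry over. Pictures are saved under pics/ and viewed, at most 14 in all, crops included, and the job is handed in when it is done.

```bash
mkdir -p pics; ls; python3 - <<'E'
from plant import r, read_camera, get_calibration
import cv2,numpy as np
for n in("scene","top"):
    p,d=read_camera(n); cv2.imwrite(f"pics/{n}0.png",p[:,:,::-1]); np.save(f"pics/{n}0.npy",d)
    print(n,get_calibration(n))
print(r.sense())
E
```

```text
pics
scene {'fx': 463.4478539567407, 'fy': 463.4478539567407, 'cx': 318.63911179938225, 'cy': 238.25416742267413, 'xyz': array([0.96170772, 0.36083189, 0.88172924]), 'attitude': array([-2.57145528,  0.01444677,  2.0279831 ])}
top {'fx': 533.5267647638976, 'fy': 533.5267647638976, 'cx': 328.5362487055674, 'cy': 237.07912959428688, 'xyz': array([0.36616398, 0.11948427, 1.33298595]), 'attitude': array([-3.01811726e+00,  1.67300137e-03, -1.57776954e+00])}
{'time_s': 0.1, 'q': array([ 1.06730714e+00,  9.18191551e-02,  1.23177528e+00,  1.14958887e-05,
        1.81979370e+00, -5.67131971e-02]), 'qvel': array([-0.00057892, -0.00208221, -0.00217389, -0.00081657,  0.00118975,
        0.00056699]), 'effort': array([ 1.71633688e-03, -4.60214710e+01, -4.19218647e+01, -6.93919401e-05,
        1.05512716e-02, -1.34044831e-05]), 'ee_pos': array([0.25910953, 0.54086511, 0.21783711]), 'orientation': array([-3.13980068e+00, -1.12901701e-04,  2.69481939e+00]), 'contact_force': array([ 0.39131084, -0.47904585, -0.68630393]), 'moment': array([-0.00638475, -0.0356625 , -0.04187346]), 'grasp_force': 0.0, 'finger_gap': 1.0053940478424863}
```

View pics/scene0.png

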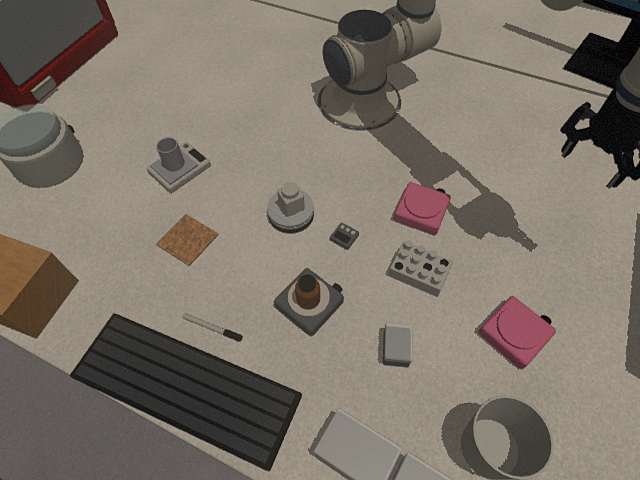

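View pics/top0.png

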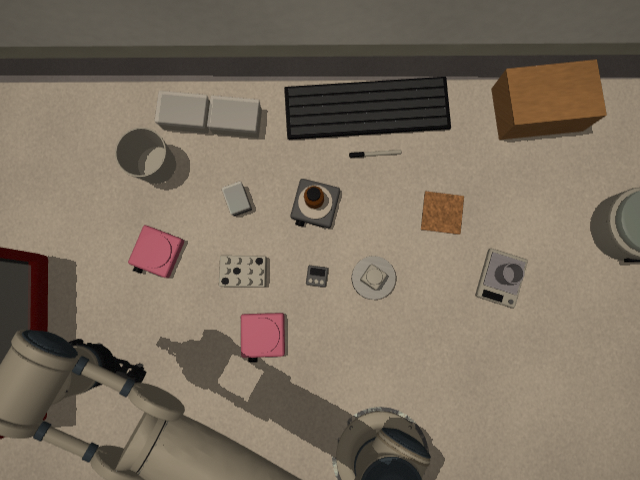

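The scene view shows the beaker on the balance (172,152), jar on the cooler (291,198), bottle on the stirrer (308,290) and mat (187,239). The top view shows them at (508,272), (374,276), (314,196) and (442,212). Pink stirrer look-alikes are at (156,250) and (263,335). Marker is at (375,154), timer at (317,276) and tip box at (237,199).

```bash
cat > h.py <<'E'
import numpy as np,cv2
from scipy.spatial.transform import Rotation as R
from plant import r,read_camera,get_calibration
def rot(c): return R.from_euler('xyz',c['attitude']).as_matrix()
def cloud(n,d):
    c=get_calibration(n); v,u=np.mgrid[:480,:640]
    P=np.stack([(u-c['cx'])/c['fx']*d,(v-c['cy'])/c['fy']*d,d],-1)
    W=P@rot(c).T+c['xyz']; W[d==0]=np.nan; return W
def ray(n,u,v,z):
    c=get_calibration(n); k=rot(c)@[(u-c['cx'])/c['fx'],(v-c['cy'])/c['fy'],1]
    return c['xyz']+k*(z-c['xyz'][2])/k[2]
def sel(W,c,rad,lo,hi):
    m=(np.hypot(W[...,0]-c[0],W[...,1]-c[1])<rad)&(W[...,2]>lo)&(W[...,2]<hi); return m
def rect(W,m):
    p=(W[m][:,:2]*1000).astype(np.float32); (c,s,a)=cv2.minAreaRect(p); (e,q)=cv2.minEnclosingCircle(p)
    return f"n{len(p)} z{np.median(W[m][:,2])*1000:.1f} rect {np.round(c,1)} {np.round(s,1)} {a:.1f} circ {np.round(e,1)} r{q:.1f}"
E
python3 - <<'E'
from h import *
C={n:cloud(n,np.load(f"pics/{n}0.npy")) for n in("scene","top")}
px=dict(beaker=(508,272),jar=(374,276),bottle=(314,196),mat=(442,212),marker=(375,154),timer=(317,276),tip=(237,199))
for k,(u,v) in px.items():
    c=ray('top',u,v,.08 if k in('beaker','jar','bottle') else .01)
    print(k,c.round(3))
    for n in C:
        W=C[n]; m=sel(W,c,.075,.004,.2); z=W[m][:,2]*1000
        h,e=np.histogram(z,np.arange(3,130,3)); print(' ',n,[(int(b),int(a)) for a,b in zip(h,e) if a>25])
E
```

```text
beaker [ 0.436 -0.3    0.08 ]
  scene [(6, 42), (9, 53), (12, 55), (15, 73), (18, 217), (21, 290), (24, 240), (27, 306), (30, 52), (45, 27), (57, 32), (60, 35), (63, 28), (66, 32), (69, 37), (72, 43), (75, 37), (78, 36), (81, 38), (84, 45), (87, 32), (90, 52), (93, 43)]
  top [(3, 69), (6, 27), (15, 66), (18, 203), (21, 350), (24, 351), (27, 329), (30, 210), (33, 59), (90, 32), (93, 43)]
jar [0.429 0.015 0.08 ]
  scene [(3, 26), (6, 55), (9, 48), (15, 26), (18, 41), (21, 44), (27, 139), (30, 511), (33, 167), (78, 32), (81, 81), (84, 43), (93, 44), (96, 127), (99, 32)]
  top [(3, 108), (27, 148), (30, 431), (33, 371), (36, 89), (81, 61), (84, 72), (93, 38), (96, 83), (99, 66)]
bottle [0.621 0.155 0.08 ]
  scene [(6, 27), (9, 38), (12, 36), (15, 49), (18, 41), (21, 48), (24, 54), (27, 113), (30, 395), (33, 542), (36, 219), (39, 393), (42, 54), (90, 64), (93, 88), (96, 51), (111, 125), (114, 78)]
  top [(3, 79), (6, 32), (24, 33), (27, 73), (30, 193), (33, 331), (36, 313), (39, 273), (42, 142), (45, 34), (90, 27), (93, 54), (96, 42), (99, 32), (111, 52), (114, 54), (117, 28)]
mat [ 0.592 -0.165  0.01 ]
  scene [(3, 758), (6, 629), (9, 29)]
  top [(3, 444), (6, 644), (9, 280), (12, 39)]
marker [0.743 0.001 0.01 ]
  scene [(3, 33), (6, 75), (9, 194), (12, 155), (15, 136), (18, 134)]
  top [(3, 225), (6, 131), (9, 104), (12, 116), (15, 113), (18, 95), (21, 36)]
timer [0.433 0.15  0.01 ]
  scene [(3, 26), (9, 31), (12, 133), (15, 224), (18, 51)]
  top [(3, 218), (6, 64), (9, 27), (12, 88), (15, 164), (18, 96), (21, 30)]
tip [0.629 0.351 0.01 ]
  scene [(39, 26), (42, 314), (45, 650), (48, 66)]
  top [(3, 232), (6, 80), (42, 126), (45, 251), (48, 173), (51, 40)]
```

```bash
python3 - <<'E'
from h import *
C={n:cloud(n,np.load(f"pics/{n}0.npy")) for n in("scene","top")}
Q=[('beaker rim',(.436,-.3),.04,.086,.102),('jar body',(.429,.015),.045,.077,.09),('jar lid',(.429,.015),.04,.092,.106),
('bottle cap',(.621,.155),.04,.107,.122),('bottle shoulder',(.621,.155),.04,.088,.102),
('pan/balance',(.436,-.295),.1,.014,.036),('cooler',(.43,.015),.07,.026,.040),('stirrer',(.615,.15),.085,.025,.05),
('mat',(.592,-.165),.09,.0045,.013),('marker',(.743,0),.1,.006,.02),('timer',(.433,.15),.05,.01,.025),('tip',(.629,.351),.06,.035,.055)]
for k,c,rad,lo,hi in Q:
    for n in C:
        m=sel(C[n],c,rad,lo,hi).astype(np.uint8)
        if rad>.05:m=cv2.morphologyEx(m,cv2.MORPH_OPEN,np.ones((2,2)))
        nn,l,s,_=cv2.connectedComponentsWithStats(m)
        if rad>.05: m=l==1+np.argmax(s[1:,4])
        print(k,n,rect(C[n],m>0))
# white plate and dark pan by colour
for n in C:
    im=cv2.imread(f"pics/{n}0.png"); hsv=cv2.cvtColor(im,cv2.COLOR_BGR2HSV)
    W=C[n]
    for k,c,rad,lo,hi in [('plate',(.615,.15),.055,.03,.05),('pan',(.436,-.295),.06,.015,.04)]:
        m=sel(W,c,rad,lo,hi); print(k,n,np.percentile(hsv[m][:,2],[5,25,50,75,95]),np.percentile(hsv[m][:,1],[5,25,50,75,95]))
crop=lambda n,x,y,w,h:cv2.resize(cv2.imread(f"pics/{n}0.png")[y:y+h,x:x+w],None,fx=4,fy=4,interpolation=cv2.INTER_NEAREST)
cv2.imwrite("pics/crops.png",np.hstack([crop('top',280,165,65,75),crop('top',468,235,65,75),crop('scene',140,130,65,75)]))
E
```

```text
beaker rim scene n140 z91.6 rect [ 435.2 -306.4] [50.6 48.9] 8.0 circ [ 434.4 -307.4] r28.2
beaker rim top n118 z93.0 rect [ 433.1 -306.8] [49.4 47.1] 89.3 circ [ 432.9 -306.9] r25.2
jar body scene n178 z83.0 rect [429.2  15.8] [46.2 45.6] 55.6 circ [429.3  16.1] r29.7
jar body top n172 z84.0 rect [426.8  16.1] [45.3 45.7] 55.7 circ [427.5  16. ] r30.2
jar lid scene n209 z97.4 rect [429.6  15.8] [37.3 36.1] 61.4 circ [428.9  15.8] r19.6
jar lid top n203 z98.3 rect [426.6  15.9] [36.2 35.7] 55.3 circ [427.2  15.9] r18.8
bottle cap scene n226 z113.5 rect [620.7 156. ] [30.4 31.5] 72.1 circ [621. 156.] r16.3
bottle cap top n143 z114.7 rect [619.8 155.8] [28.  31.6] 89.9 circ [619.6 155.6] r16.2
bottle shoulder scene n229 z94.6 rect [624.5 157.8] [38.7 46. ] 29.1 circ [621.4 155.9] r23.6
bottle shoulder top n159 z95.8 rect [618.4 155.9] [45.9 45.5] 40.8 circ [619.3 155.7] r23.9
pan/balance scene n1230 znan rect [ 432.  -301.5] [ 90.7 122.7] 69.3 circ [ 427.9 -301.9] r75.3
pan/balance top n1519 znan rect [ 421.4 -307.8] [106.  122.4] 71.6 circ [ 422.2 -309.2] r79.0
cooler scene n841 znan 
[... 547 characters left out ...]
 4.1 circ [800.2   5.6] r80.8
marker top n228 znan rect [741.9  -2.5] [  8.5 134.7] 4.0 circ [742.7  -2.5] r67.4
timer scene n431 z15.8 rect [435.3 150.4] [50.9 51.2] 81.0 circ [435.8 149.4] r33.6
timer top n402 z16.6 rect [432.8 151. ] [49.7 50. ] 82.2 circ [433.1 150.9] r32.7
tip scene n1082 znan rect [618.3 351. ] [85.9 59.8] 20.6 circ [617.7 352.3] r51.5
tip top n621 znan rect [623.4 347.4] [69.9 47.9] 21.9 circ [626.4 348.7] r44.5
plate scene [ 64.  75.  82. 146. 151.] [10. 20. 34. 42. 53.]
pan scene [ 49.    95.25 116.   122.   144.  ] [ 7. 12. 17. 33. 40.]
plate top [ 64.    79.    88.   166.   171.05] [26. 30. 51. 56. 60.]
pan top [ 17.2 115.  118.  122.  144. ] [23. 24. 26. 47. 51.]
```

View pics/crops.png

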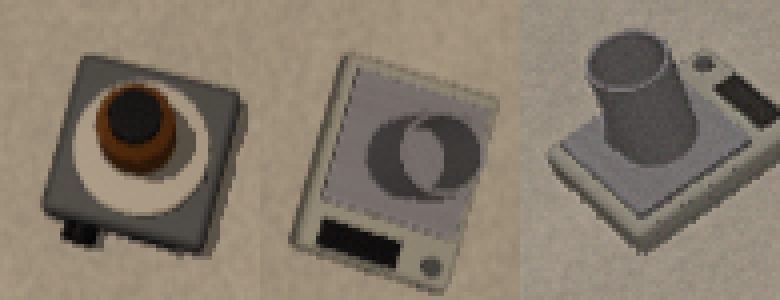

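The crops show the plate as a bright disc round the bottle, at about (140,145) in the left crop. The pan is a bluish square, at about (410,150) in the middle crop. The beaker stands off-centre on the pan.

```bash
python3 - <<'E'
from h import *
for n in("top","scene"):
    W=cloud(n,np.load(f"pics/{n}0.npy")); im=cv2.imread(f"pics/{n}0.png"); lab=cv2.cvtColor(im,cv2.COLOR_BGR2LAB).astype(int); hsv=cv2.cvtColor(im,cv2.COLOR_BGR2HSV)
    cool=sel(W,(.43,.015),.062,.024,.2)
    ms=dict(plate=(sel(W,(.615,.15),.06,.02,.06)&(hsv[...,2]>130),.040),
      pan=(sel(W,(.436,-.295),.065,.01,.1)&(lab[...,2]<131)&(hsv[...,2]>100),.028),
      cooler=(sel(W,(.43,.014),.065,.025,.045),.032),
      mat=(sel(W,(.592,-.165),.085,-.01,.03)&(hsv[...,1]>np.percentile(hsv[...,1][sel(W,(.592,-.165),.03,-.01,.03)],5)-5),.006))
    for k,(m,z) in ms.items():
        m=cv2.morphologyEx(m.astype(np.uint8),cv2.MORPH_OPEN,np.ones((2,2)))
        l,s=cv2.connectedComponentsWithStats(m)[1:3]; m=l==1+np.argmax(s[1:,4])
        v,u=np.nonzero(m); p=np.array([ray(n,a,b,z)[:2]*1000 for a,b in zip(u,v)],np.float32)
        c,q,a=cv2.minAreaRect(p); e,rr=cv2.minEnclosingCircle(p)
        print(n,k,len(p),'z',round(np.nanmedian(W[m][:,2])*1000,1),'rect',np.round(c,1),np.round(q,1),round(a,1),'circ',np.round(e,1),round(rr,1))
    B=(lab[...,0]<60)
E
```

```text
top plate 408 z 40.5 rect [609.6 150.4] [76.1 82.5] 13.1 circ [613.  151.1] 41.8Traceback (most recent call last):
  File "<stdin>", line 11, in <module>
    return _wrapfunc(a, 'argmax', axis=axis, out=out, **kwds)
    return bound(*args, **kwds)
ValueError: attempt to get argmax of an empty sequence
```

```bash
python3 - <<'E'
from h import *
for n in("top","scene"):
    W=cloud(n,np.load(f"pics/{n}0.npy")); im=cv2.imread(f"pics/{n}0.png"); hsv=cv2.cvtColor(im,cv2.COLOR_BGR2HSV)
    T=36 if n=="top" else 25
    mm=sel(W,(.592,-.165),.085,-.01,.03)
    ms=dict(plate=(sel(W,(.615,.15),.06,.02,.06)&(hsv[...,2]>130),.040),
      pan=(sel(W,(.436,-.295),.075,.01,.045)&(hsv[...,1]<T)&(hsv[...,2]>85),.028),
      cooler=(sel(W,(.43,.014),.065,.025,.045),.032),
      mat=(mm&(hsv[...,1]>np.median(hsv[...,1][mm])-40*0-15),.006))
    for k,(m,z) in ms.items():
        m=cv2.morphologyEx(m.astype(np.uint8),cv2.MORPH_OPEN,np.ones((2,2)))
        l,s=cv2.connectedComponentsWithStats(m)[1:3]; m=l==1+np.argmax(s[1:,4])
        v,u=np.nonzero(m); p=np.array([ray(n,a,b,z)[:2]*1000 for a,b in zip(u,v)],np.float32)
        c,q,a=cv2.minAreaRect(p); e,rr=cv2.minEnclosingCircle(p)
        print(n,k,len(p),'z',round(np.nanmedian(W[m][:,2])*1000,1),'rect',np.round(c,1),np.round(q,1),round(a,1),'circ',np.round(e,1),round(rr,1))
E
```

```text
top plate 408 z 40.5 rect [609.6 150.4] [76.1 82.5] 13.1 circ [613.  151.1] 41.8
top pan 652 z 28.2 rect [ 434.1 -310. ] [83.4 83.6] 71.7 circ [ 433.4 -310. ] 57.0
top cooler 1069 z 32.5 rect [424.9  10. ] [102.6 105.4] 44.4 circ [425.  10.] 52.9Traceback (most recent call last):
  File "<stdin>", line 13, in <module>
  File "h.py", line 10, in ray
    c=get_calibration(n); k=rot(c)@[(u-c['cx'])/c['fx'],(v-c['cy'])/c['fy'],1]
ValueError: time passes only in moves, steps and waits
```

```bash
sed -i 's/^def rot/from functools import lru_cache\nget_calibration=lru_cache(get_calibration)\ndef rot/' h.py; python3 - <<'E'
from h import *
for n in("top","scene"):
    W=cloud(n,np.load(f"pics/{n}0.npy")); im=cv2.imread(f"pics/{n}0.png"); hsv=cv2.cvtColor(im,cv2.COLOR_BGR2HSV)
    T=36 if n=="top" else 25
    S=hsv[...,1].astype(int); mm=sel(W,(.59,-.165),.085,-.01,.03); t=cv2.threshold(hsv[...,1][mm],0,255,cv2.THRESH_OTSU)[0]
    ms=dict(mat=(mm&(S>t),.006))
    if n=="scene": ms.update(plate=(sel(W,(.615,.15),.06,.02,.06)&(hsv[...,2]>120),.040),
      pan=(sel(W,(.436,-.300),.075,.01,.045)&(S<T)&(hsv[...,2]>85),.028),
      cooler=(sel(W,(.427,.011),.065,.027,.045),.032))
    for k,(m,z) in ms.items():
        m=cv2.morphologyEx(m.astype(np.uint8),cv2.MORPH_OPEN,np.ones((2,2)))
        l,s=cv2.connectedComponentsWithStats(m)[1:3]; m=l==1+np.argmax(s[1:,4])
        v,u=np.nonzero(m); p=np.array([ray(n,a,b,z)[:2]*1000 for a,b in zip(u,v)],np.float32)
        c,q,a=cv2.minAreaRect(p); e,rr=cv2.minEnclosingCircle(p)
        print(n,k,len(p),'z',round(np.nanmedian(W[m][:,2])*1000,1),'rect',np.round(c,1),np.round(q,1),round(a,1),'circ',np.round(e,1),round(rr,1))
E
```

```text
top mat 1519 z 6.7 rect [ 589.2 -168.5] [99.6 98.6] 82.4 circ [ 589.3 -168. ] 68.5
scene mat 1637 z 5.5 rect [ 594.4 -162. ] [100.8  99. ] 82.4 circ [ 594.  -161.5] 67.2
scene plate 500 z 39.8 rect [620.6 159. ] [71.9 81.6] 33.1 circ [616.  156.2] 41.7
scene pan 491 z 27.5 rect [ 439.1 -303.4] [83. 84.] 71.6 circ [ 438.9 -303.8] 55.5
scene cooler 867 z 31.5 rect [436.7  18.7] [ 95.  104.1] 33.6 circ [432.1  16. ] 53.4
```

```bash
python3 - <<'E'
from h import *
for n in("top","scene"):
    W=cloud(n,np.load(f"pics/{n}0.npy")); im=cv2.imread(f"pics/{n}0.png"); hsv=cv2.cvtColor(im,cv2.COLOR_BGR2HSV)
    T=36 if n=="top" else 25
    S=hsv[...,1].astype(int); mm=sel(W,(.59,-.165),.085,-.01,.03); t=cv2.threshold(hsv[...,1][mm],0,255,cv2.THRESH_OTSU)[0]
    ms=dict(mat=(mm&(S>t),.006),plate=(sel(W,(.615,.155),.06,.02,.06)&(hsv[...,2]>125),.040),
      pan=(sel(W,(.436,-.305),.075,.01,.045)&(S<T)&(hsv[...,2]>85),.028),
      cooler=(sel(W,(.429,.014),.065,.027,.045),.032))
    for k,(m,z) in ms.items():
        m=cv2.morphologyEx(m.astype(np.uint8),cv2.MORPH_OPEN,cv2.getStructuringElement(cv2.MORPH_CROSS,(3,3)))
        l,s=cv2.connectedComponentsWithStats(m)[1:3]; m=l==1+np.argmax(s[1:,4])
        v,u=np.nonzero(m); p=np.array([ray(n,a,b,z)[:2]*1000 for a,b in zip(u,v)],np.float32)
        c,q,a=cv2.minAreaRect(p); e,rr=cv2.minEnclosingCircle(p)
        print(n,k,len(p),'z',round(np.nanmedian(W[m][:,2])*1000,1),'rect',np.round(c,1),np.round(q,1),round(a,1),'circ',np.round(e,1),round(rr,1))
E
```

```text
top mat 1516 z 6.7 rect [ 591.8 -166.1] [99.6 98.6] 82.5 circ [ 591.4 -166. ] 66.9
top plate 420 z 40.8 rect [611.9 153.2] [75.9 83.1] 12.4 circ [615.5 153.7] 41.9
top pan 646 z 28.1 rect [ 436.9 -307.8] [83.5 84.2] 71.7 circ [ 435.8 -307.6] 55.9
top cooler 1028 z 32.6 rect [428.   11.8] [102.7 103.7] 44.5 circ [427.5  12.3] 52.9
scene mat 1638 z 5.6 rect [ 593.2 -165.6] [100.9  99.1] 82.4 circ [ 594.3 -165.5] 68.3
scene plate 478 z 39.9 rect [619.9 156.8] [70.9 82.1] 35.2 circ [614.9 153.3] 41.7
scene pan 490 z 27.6 rect [ 437.5 -307.5] [83.3 84.2] 71.6 circ [ 437.9 -308.6] 56.5
scene cooler 866 z 31.7 rect [435.   14.9] [ 96.7 103.6] 31.1 circ [430.8  12.6] 53.6
```

```bash
cat >> h.py <<'E'
def plan(*pts):
    s=r.sense(); M=R.from_euler('xyz',s['orientation']).as_matrix(); p=np.array(s['ee_pos'])*1000
    print('t',s['time_s'],'p',p.round(1),'rpy',np.degrees(s['orientation']).round(2),'q6',s['q'][5].round(2),'grip',s['grasp_force'],s['finger_gap'])
    for t in pts:
        d=M.T@(np.array(t,float)-p); print(t,'tool shift',d.round(1)); p=np.array(t,float)
E
python3 -m handwheel '[[85,0,0,0,0,0,0.55],[85,0,0,0,0,0,0.55],[85,0,0,0,0,0,0]]'; python3 -c "
from h import *
plan((620.3,155.8,218),(620.3,155.8,75))"
```

```text
time_s: 0.4
ee_pos: [0.2592, 0.541, 0.2182]
orientation: [-3.141, 0.0, 2.541]
contact_force: [0.1, 0.6, -0.1]
finger_gap: 0.993
grasp_force: 0.0
t 0.4 p [259.2 541.  218.2] rpy [-1.7994e+02  1.0000e-02  1.4556e+02] q6 0.1 grip 0.0 0.9929871796757122
(620.3, 155.8, 218) tool shift [-5.156e+02 -1.134e+02  4.000e-01]
(620.3, 155.8, 75) tool shift [  0.    0.2 143. ]
```

```bash
python3 -m handwheel '[[85,-39.6,-8.7,0,0,0,0],[85,-39.6,-8.7,0,0,0,0],[85,-39.6,-8.7,0,0,0,0],[85,-39.6,-8.7,0,0,0,0],[85,-39.6,-8.7,0,0,0,0],[85,-39.6,-8.7,0,0,0,0],[85,-39.6,-8.7,0,0,0,0],[85,-39.6,-8.7,0,0,0,0],[85,-39.6,-8.7,0,0,0,0],[85,-39.6,-8.7,0,0,0,0],[85,-39.6,-8.7,0,0,0,0],[85,-39.6,-8.7,0,0,0,0],[85,-39.6,-8.7,0,0,0,0],[85,0,0,0,0,0,0],[85,0,0,0,0,0,0]]'; python3 -c "
from h import *
plan((620.3,155.8,218),(620.3,155.8,75))"
```

```text
time_s: 1.9
ee_pos: [0.6203, 0.1562, 0.2179]
orientation: [-3.141, -0.001, 2.541]
contact_force: [-0.5, 0.6, 0.7]
finger_gap: 0.994
grasp_force: 0.0
t 1.9 p [620.3 156.2 217.9] rpy [-1.7995e+02 -9.0000e-02  1.4559e+02] q6 -0.78 grip 0.0 0.9935894634329916
(620.3, 155.8, 218) tool shift [-0.3 -0.3 -0.1]
(620.3, 155.8, 75) tool shift [-2.00e-01  1.00e-01  1.43e+02]
```

Descend 143 mm, then close.

```bash
python3 -m handwheel '[[85,0,0,30,0,0,0],[85,0,0,30,0,0,0],[85,0,0,25,0,0,0],[85,0,0,20,0,0,0],[85,0,0,20,0,0,0],[85,0,0,18,0,0,0],[85,0,0,0,0,0,0],[70,0,0,0,0,0,0],[60,0,0,0,0,0,0],[55,0,0,0,0,0,0],[50,0,0,0,0,0,0],[45,0,0,0,0,0,0],[40,0,0,0,0,0,0],[40,0,0,0,0,0,0],[40,0,0,0,0,0,0],[40,0,0,0,0,0,0]]'; python3 -c "
from h import *
plan((620.3,155.8,75))"
```

```text
time_s: 3.5
ee_pos: [0.6205, 0.1567, 0.0777]
orientation: [3.141, 0.001, 2.541]
contact_force: [-1.3, -1.2, 6.3]
finger_gap: 0.484
grasp_force: 53.5
t 3.5 p [620.5 156.7  77.7] rpy [1.7995e+02 8.0000e-02 1.4559e+02] q6 -0.78 grip 53.463138996470434 0.48417206881007446
(620.3, 155.8, 75) tool shift [-0.3 -0.9  2.7]
```

```bash
python3 -m handwheel '[[40,0,0,-10,0,0,0],[40,0,0,-20,0,0,0],[40,0,0,-25,0,0,0],[40,0,0,-25,0,0,0],[40,0,0,-25,0,0,0],[40,0,0,-15,0,0,0],[40,0,0,0,0,0,0],[40,0,0,0,0,0,0]]'; python3 - <<'E'
from h import *
p,d=read_camera("scene"); cv2.imwrite("pics/s1.png",cv2.resize(p[180:330,230:430,::-1],None,fx=3,fy=3))
plan((592.5,-165.8,197.5),(592.5,-165.8,46))
E
```

```text
time_s: 4.3
ee_pos: [0.62, 0.1569, 0.1949]
orientation: [-3.141, -0.001, 2.541]
contact_force: [-0.3, -0.7, -2.5]
finger_gap: 0.481
grasp_force: 50.0
t 4.35 p [619.7 156.9 193.9] rpy [-1.7989e+02 -1.1000e-01  1.4560e+02] q6 -0.78 grip 50.00722337357729 0.47931162061696825
(592.5, -165.8, 197.5) tool shift [-159.9 -281.6   -3.3]
(592.5, -165.8, 46) tool shift [ -0.3   0.3 151.5]
```

View pics/s1.png

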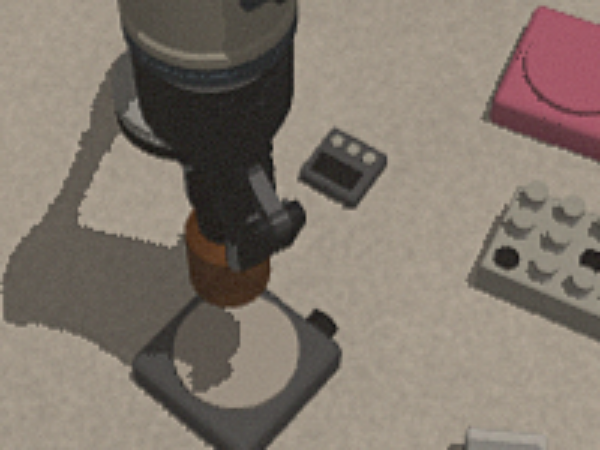

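The picture shows the bottle upright in the jaws at about (228,250), clear above the stirrer plate at (237,347). Next, the mat.

```bash
python3 -m handwheel '[[40,-6,-10.6,0,0,0,0],[40,-12,-21,0,0,0,0],[40,-12,-21,0,0,0,0],[40,-12,-21,0,0,0,0],[40,-12,-21,0,0,0,0],[40,-12,-21,0,0,0,0],[40,-12,-21,0,0,0,0],[40,-12,-21,0,0,0,0],[40,-12,-21,0,0,0,0],[40,-12,-21,0,0,0,0],[40,-12,-21,0,0,0,0],[40,-12,-21,0,0,0,0],[40,-12,-21,0,0,0,0],[40,-10,-19,0,0,0,0],[40,0,0,0,0,0,0]]'; python3 -m handwheel '[[40,0,0,20,0,0,0],[40,0,0,30,0,0,0],[40,0,0,30,0,0,0],[40,0,0,30,0,0,0],[40,0,0,20,0,0,0],[40,0,0,10,0,0,0],[40,0,0,5,0,0,0],[40,0,0,3,0,0,0],[40,0,0,0,0,0,0],[40,0,0,0,0,0,0]]'; python3 -c "
from h import *
plan((592.5,-165.8,43.7))"
```

```text
time_s: 5.85
ee_pos: [0.5916, -0.1691, 0.1941]
orientation: [-3.139, -0.002, 2.537]
contact_force: [-0.2, 0.2, -3.2]
finger_gap: 0.479
grasp_force: 49.0
time_s: 6.85
ee_pos: [0.5937, -0.166, 0.0493]
orientation: [3.141, 0.002, 2.541]
contact_force: [0.7, -0.9, -1.1]
finger_gap: 0.483
grasp_force: 49.0
t 6.85 p [ 593.7 -166.    49.3] rpy [1.7997e+02 1.2000e-01 1.4560e+02] q6 -1.3 grip 48.99698942550458 0.4827418954512446
(592.5, -165.8, 43.7) tool shift [ 1.2 -0.5  5.6]
```

```bash
for i in 1 2 3; do python3 -m handwheel '[[40,0,0,1.5,0,0,0],[40,0,0,0,0,0,0],[40,0,0,0,0,0,0]]' | egrep 'ee_pos|contact'; done
```

```text
ee_pos: [0.5931, -0.1658, 0.0466]
contact_force: [-0.3, 0.2, -2.9]
ee_pos: [0.593, -0.1658, 0.0447]
contact_force: [0.1, 1.2, -2.0]
ee_pos: [0.5935, -0.166, 0.0441]
contact_force: [1.1, 0.0, 1.4]
```

```bash
python3 -m handwheel '[[45,0,0,0.5,0,0,0],[50,0,0,0,0,0,0],[55,0,0,0,0,0,0],[60,0,0,0,0,0,0],[70,0,0,0,0,0,0],[85,0,0,0,0,0,0],[85,0,0,0,0,0,0],[85,0,0,0,0,0,0],[85,0,0,0,0,0,0],[85,0,0,-20,0,0,0],[85,0,0,-30,0,0,0],[85,0,0,-35,0,0,0],[85,0,0,-35,0,0,0],[85,0,0,-20,0,0,0],[85,0,0,0,0,0,0],[85,0,0,0,0,0,0]]'; python3 -c "
from h import *
plan((434.2,-306.9,183),(434.2,-306.9,66))"
```

```text
time_s: 9.35
ee_pos: [0.5931, -0.1658, 0.1827]
orientation: [3.141, 0.0, 2.541]
contact_force: [0.0, 0.4, -0.5]
finger_gap: 0.993
grasp_force: 0.0
t 9.35 p [ 593.1 -165.8  182.7] rpy [1.7999e+02 2.0000e-02 1.4560e+02] q6 -1.3 grip 0.0 0.9925385969856279
(434.2, -306.9, 183) tool shift [  51.4 -206.2   -0.4]
(434.2, -306.9, 66) tool shift [  0.  -0. 117.]
```

```bash
python3 -m handwheel '[[85,8.6,-34.4,0,0,0,0],[85,8.6,-34.4,0,0,0,0],[85,8.6,-34.4,0,0,0,0],[85,8.6,-34.4,0,0,0,0],[85,8.5,-34.3,0,0,0,0],[85,8.5,-34.3,0,0,0,0],[85,0,0,0,0,0,0],[85,0,0,0,0,0,0]]'; python3 - <<'E'
from h import *
plan((434.2,-306.9,66))
for n in("top","scene"):
    p,d=read_camera(n); cv2.imwrite(f"pics/{n}2.png",p[:,:,::-1]); W=cloud(n,d)
    for k,a in dict(body=(.05,.067),cap=(.071,.09)).items(): print(n,k,rect(W,sel(W,(.593,-.166),.04,*a)))
E
```

```text
time_s: 10.15
ee_pos: [0.4334, -0.3068, 0.181]
orientation: [3.141, -0.003, 2.539]
contact_force: [0.5, 0.4, 0.5]
finger_gap: 0.997
grasp_force: 0.0
t 10.15 p [ 433.4 -306.8  181. ] rpy [ 1.7996e+02 -1.6000e-01  1.4550e+02] q6 -1.65 grip 0.0 0.9968955616896495
(434.2, -306.9, 66) tool shift [ -1.1   0.3 114.9]
top body n153 z61.0 rect [ 593.6 -165.5] [45.6 46.7] 61.3 circ [ 593.2 -165.9] r24.0
top cap n148 z80.5 rect [ 593.5 -166. ] [30.2 31. ] 32.5 circ [ 593.5 -165.9] r16.1
scene body n209 z59.9 rect [ 597.8 -162.8] [40.7 46.9] 60.2 circ [ 595. -165.] r24.7
scene cap n174 z79.4 rect [ 596.  -165.7] [31.3 30.3] 67.2 circ [ 595.2 -165.9] r16.6
```

```bash
python3 -m handwheel '[[85,-0.6,0,25,0,0,0],[85,0,0,25,0,0,0],[85,0,0,25,0,0,0],[85,0,0,20,0,0,0],[85,0,0,15,0,0,0],[85,0,0,6,0,0,0],[85,0,0,0,0,0,0],[70,0,0,0,0,0,0],[60,0,0,0,0,0,0],[55,0,0,0,0,0,0],[50,0,0,0,0,0,0],[45,0,0,0,0,0,0],[40,0,0,0,0,0,0],[40,0,0,0,0,0,0],[40,0,0,0,0,0,0],[40,0,0,0,0,0,0]]';python3 -m handwheel '[[40,0,0,-10,0,0,0],[40,0,0,-20,0,0,0],[40,0,0,-25,0,0,0],[40,0,0,-25,0,0,0],[40,0,0,-25,0,0,0],[40,0,0,-15,0,0,0],[40,0,0,-10,0,0,0],[40,0,0,0,0,0,0],[40,0,0,0,0,0,0]]'; python3 - <<'E'
from h import *
plan((615.2,153.5,197))
E
```

```text
time_s: 11.85
ee_pos: [0.4352, -0.3079, 0.0686]
orientation: [-3.141, 0.003, 2.541]
contact_force: [-1.1, -0.1, 6.2]
finger_gap: 0.56
grasp_force: 60.8
time_s: 12.75
ee_pos: [0.4344, -0.3071, 0.1957]
orientation: [3.141, -0.002, 2.541]
contact_force: [0.2, -0.4, -2.4]
finger_gap: 0.561
grasp_force: 62.0
t 12.75 p [ 434.4 -307.1  195.7] rpy [ 1.7999e+02 -1.0000e-01  1.4560e+02] q6 -1.65 grip 62.02419491834007 0.5608251428634916
(615.2, 153.5, 197) tool shift [111.  482.2  -1. ]
```

```bash
python3 -m handwheel '[[40,3.5,15.1,0,0,0,0],[40,6.9,30,0,0,0,0],[40,6.9,30,0,0,0,0],[40,6.9,30,0,0,0,0],[40,6.9,30,0,0,0,0],[40,6.9,30,0,0,0,0],[40,6.9,30,0,0,0,0],[40,6.9,30,0,0,0,0],[40,6.9,30,0,0,0,0],[40,6.9,30,0,0,0,0],[40,6.9,30,0,0,0,0],[40,6.9,30,0,0,0,0],[40,6.9,30,0,0,0,0],[40,6.9,30,0,0,0,0],[40,6.9,30,0,0,0,0],[40,6.9,30,0,0,0,0],[40,4,17.1,0,0,0,0],[40,0,0,0,0,0,0],[40,0,0,0,0,0,0],[40,0,0,0,0,0,0]]'; python3 - <<'E'
from h import *
plan((615.2,153.5,80.6))
for n in("top","scene"):
    p,d=read_camera(n); W=cloud(n,d); s=r.sense()['ee_pos']; z=W[sel(W,s,.03,.14,.175)]
    print(n,rect(W,sel(W,s,.032,.145,.172)) if len(z) else None)
    cv2.imwrite(f"pics/{n}3.png",p[:,:,::-1])
E
```

```text
time_s: 14.75
ee_pos: [0.615, 0.1529, 0.1964]
orientation: [-3.141, -0.001, 2.541]
contact_force: [0.3, -0.1, -1.8]
finger_gap: 0.561
grasp_force: 62.2
t 14.75 p [615.  152.9 196.4] rpy [-1.7994e+02 -3.0000e-02  1.4557e+02] q6 -0.78 grip 62.2404323075898 0.5610311163144902
(615.2, 153.5, 80.6) tool shift [1.000e-01 7.000e-01 1.158e+02]
top n84 z161.7 rect [601.9 153.9] [43.8 27.7] 84.3 circ [608.4 153.2] r22.7
scene n150 z163.9 rect [620.3 151.7] [48.1 37.8] 71.0 circ [616.  153.2] r24.6
```

Lower 112, then step to contact.

```bash
python3 -m handwheel '[[40,0,0.4,20,0,0,0],[40,0,0,25,0,0,0],[40,0,0,25,0,0,0],[40,0,0,20,0,0,0],[40,0,0,14,0,0,0],[40,0,0,6,0,0,0],[40,0,0,3,0,0,0],[40,0,0,0,0,0,0],[40,0,0,0,0,0,0],[40,0,0,0,0,0,0]]'| egrep 'ee_pos|contact';  for i in 1 2 3; do python3 -m handwheel '[[40,0,0,1,0,0,0],[40,0,0,0,0,0,0],[40,0,0,0,0,0,0]]' | egrep 'ee_pos|contact'; done
```

```text
ee_pos: [0.6163, 0.1538, 0.0851]
contact_force: [0.5, 0.8, -1.9]
ee_pos: [0.6157, 0.1537, 0.0829]
contact_force: [-0.2, 0.4, -2.3]
ee_pos: [0.6156, 0.1537, 0.0817]
contact_force: [0.6, 0.7, -1.4]
ee_pos: [0.6157, 0.1537, 0.0809]
contact_force: [-0.3, -0.2, -2.4]
```

```bash
for i in 1 2; do python3 -m handwheel '[[40,0,0,0.7,0,0,0],[40,0,0,0,0,0,0],[40,0,0,0,0,0,0]]' | egrep 'ee_pos|contact'; done
```

```text
ee_pos: [0.6158, 0.1536, 0.0807]
contact_force: [-1.8, -0.6, 2.7]
ee_pos: [0.616, 0.1535, 0.0807]
contact_force: [-2.3, -1.8, 5.5]
```

```bash
python3 -m handwheel '[[50,0,0,0,0,0,0],[55,0,0,0,0,0,0],[60,0,0,0,0,0,0],[70,0,0,0,0,0,0],[85,0,0,0,0,0,0],[85,0,0,0,0,0,0],[85,0,0,0,0,0,0],[85,0,0,0,0,0,0],[85,0,0,-20,0,0,0],[85,0,0,-30,0,0,0],[85,0,0,-30,0,0,0],[85,0,0,-20,0,0,0],[85,0,0,0,0,0,0],[85,0,0,0,0,0,0]]'; python3 -c "
from h import *
plan((428.4,15.9,179.5),(428.4,15.9,66))"
```

```text
time_s: 18.75
ee_pos: [0.6158, 0.1537, 0.1791]
orientation: [3.141, 0.0, 2.541]
contact_force: [-0.5, 0.6, -0.4]
finger_gap: 0.997
grasp_force: 0.0
t 18.75 p [615.8 153.7 179.1] rpy [1.7999e+02 1.0000e-02 1.4560e+02] q6 -0.78 grip 0.0 0.9965622025006116
(428.4, 15.9, 179.5) tool shift [  76.8 -219.6   -0.5]
(428.4, 15.9, 66) tool shift [  0.   -0.  113.5]
```

```bash
python3 -m handwheel '[[85,11,-31.4,0,0,0,0],[85,11,-31.4,0,0,0,0],[85,11,-31.4,0,0,0,0],[85,11,-31.4,0,0,0,0],[85,11,-31.4,0,0,0,0],[85,11,-31.3,0,0,0,0],[85,10.8,-31.3,0,0,0,0],[85,0,0,0,0,0,0],[85,0,0,0,0,0,0]]'|grep ee_; python3 -m handwheel '[[85,0,0,25,0,0,0],[85,0,0,25,0,0,0],[85,0,0,25,0,0,0],[85,0,0,20,0,0,0],[85,0,0,12,0,0,0],[85,0,0,6,0,0,0],[85,0,0,0,0,0,0],[70,0,0,0,0,0,0],[60,0,0,0,0,0,0],[55,0,0,0,0,0,0],[50,0,0,0,0,0,0],[45,0,0,0,0,0,0],[40,0,0,0,0,0,0],[35,0,0,0,0,0,0],[35,0,0,0,0,0,0],[35,0,0,0,0,0,0]]';python3 -m handwheel '[[35,0,0,-10,0,0,0],[35,0,0,-20,0,0,0],[35,0,0,-25,0,0,0],[35,0,0,-25,0,0,0],[35,0,0,-25,0,0,0],[35,0,0,-20,0,0,0],[35,0,0,0,0,0,0],[35,0,0,0,0,0,0]]'
```

```text
ee_pos: [0.4277, 0.0157, 0.1779]
time_s: 21.25
ee_pos: [0.4286, 0.0158, 0.0676]
orientation: [3.141, 0.001, 2.541]
contact_force: [-1.2, -0.2, 5.3]
finger_gap: 0.502
grasp_force: 60.0
time_s: 22.05
ee_pos: [0.4283, 0.0159, 0.1911]
orientation: [-3.142, -0.0, 2.541]
contact_force: [0.3, -0.3, -2.5]
finger_gap: 0.5
grasp_force: 61.0
```

```bash
python3 -m handwheel '[[35,0,0,0,0,0,-0.5],[35,0,0,0,0,0,-0.5],[35,0,0,0,0,0,-0.5],[35,0,0,0,0,0,-0.5],[35,0,0,0,0,0,0],[35,0,0,0,0,0,0]]'|grep ori; python3 - <<'E'
from h import *
plan((437,-307.7,191),(437,-307.7,63.6))
for n in("top","scene"):
    p,d=read_camera(n); cv2.imwrite(f"pics/{n}4.png",p[:,:,::-1]); W=cloud(n,d); print(n,'beaker',rect(W,sel(W,(.615,.1535),.04,.098,.114)))
E
```

```text
orientation: [-3.141, -0.002, 2.819]
t 22.65 p [427.8  15.9 190.1] rpy [-1.7997e+02 -1.2000e-01  1.6150e+02] q6 -1.29 grip 60.98556342534721 0.49974033252379546
(437, -307.7, 191) tool shift [-111.4 -304.    -1. ]
(437, -307.7, 63.6) tool shift [-3.000e-01  1.000e-01  1.274e+02]
top beaker n106 z106.0 rect [613.4 153.9] [47. 48.] 89.8 circ [614.  153.3] r24.9
scene beaker n193 z104.7 rect [615.5 153.7] [49.4 48.7] 5.9 circ [616.1 152.9] r25.6
```

```bash
python3 -m handwheel '[[35,-4.7,-12.7,0,0,0,0],[35,-9.3,-25.3,0,0,0,0],[35,-9.3,-25.3,0,0,0,0],[35,-9.3,-25.3,0,0,0,0],[35,-9.3,-25.3,0,0,0,0],[35,-9.3,-25.3,0,0,0,0],[35,-9.3,-25.3,0,0,0,0],[35,-9.3,-25.3,0,0,0,0],[35,-9.3,-25.3,0,0,0,0],[35,-9.3,-25.3,0,0,0,0],[35,-9.3,-25.3,0,0,0,0],[35,-9.3,-25.3,0,0,0,0],[35,-4.7,-12.8,0,0,0,0],[35,0,0,0,0,0,0],[35,0,0,0,0,0,0],[35,0,0,0,0,0,0]]'|grep ee_; python3 -m handwheel '[[35,0,0,20,0,0,0],[35,0,0,30,0,0,0],[35,0,0,30,0,0,0],[35,0,0,25,0,0,0],[35,0,0,12,0,0,0],[35,0,0,6,0,0,0],[35,0,0,2,0,0,0],[35,0,0,0,0,0,0],[35,0,0,0,0,0,0],[35,0,0,0,0,0,0]]'| egrep 'ee_pos|contact';  for i in 1 2 3; do python3 -m handwheel '[[35,0,0,1,0,0,0],[35,0,0,0,0,0,0],[35,0,0,0,0,0,0]]' | egrep 'ee_pos|contact'; done
```

```text
ee_pos: [0.4386, -0.3066, 0.1916]
ee_pos: [0.4389, -0.3081, 0.0677]
contact_force: [0.7, 0.7, -1.5]
ee_pos: [0.4383, -0.3077, 0.0655]
contact_force: [0.3, -0.1, -1.3]
ee_pos: [0.4383, -0.3076, 0.0644]
contact_force: [-0.6, 0.6, -1.5]
ee_pos: [0.4385, -0.3078, 0.0638]
contact_force: [-0.4, 0.2, -0.6]
```

```bash
for i in 1 2; do python3 -m handwheel '[[35,0,0,0.6,0,0,0],[35,0,0,0,0,0,0],[35,0,0,0,0,0,0]]' | egrep 'ee_pos|contact'; done
```

```text
ee_pos: [0.4385, -0.3079, 0.0636]
contact_force: [-1.3, -0.4, 5.4]
ee_pos: [0.4386, -0.3079, 0.0636]
contact_force: [-2.7, 1.2, 8.3]
```

Contact. Release, rise and plan to the bottle.

```bash
python3 -m handwheel '[[45,0,0,-0.5,0,0,0],[50,0,0,0,0,0,0],[60,0,0,0,0,0,0],[70,0,0,0,0,0,0],[85,0,0,0,0,0,0],[85,0,0,0,0,0,0],[85,0,0,0,0,0,0],[85,0,0,0,0,0,0],[85,0,0,-20,0,0,0],[85,0,0,-30,0,0,0],[85,0,0,-30,0,0,0],[85,0,0,-25,0,0,0],[85,0,0,0,0,0,0],[85,0,0,0,0,0,0]]'|egrep 'time|ee_|gap'; python3 -c "
from h import *
plan((593.8,-165.8,167),(593.8,-165.8,41))"
```

```text
time_s: 28.25
ee_pos: [0.4386, -0.3078, 0.1681]
finger_gap: 0.998
t 28.25 p [ 438.6 -307.8  168.1] rpy [-1.7998e+02  6.0000e-02  1.6160e+02] q6 -1.93 grip 0.0 0.9979074881292186
(593.8, -165.8, 167) tool shift [-102.5  183.8    1.1]
(593.8, -165.8, 41) tool shift [1.00e-01 1.00e-01 1.26e+02]
```

```bash
python3 -m handwheel '[[85,-14.7,26.3,0,0,0,0],[85,-14.7,26.3,0,0,0,0],[85,-14.7,26.3,0,0,0,0],[85,-14.6,26.3,0,0,0,0],[85,-14.6,26.2,0,0,0,0],[85,-14.6,26.2,0,0,0,0],[85,-14.6,26.2,0,0,0,0],[85,0,0,0,0,0,0],[85,0,0,0,0,0,0]]'|grep ee_; python3 -m handwheel '[[85,0,0,25,0,0,0],[85,0,0,25,0,0,0],[85,0,0,25,0,0,0],[85,0,0,25,0,0,0],[85,0,0,18,0,0,0],[85,0,0,8,0,0,0],[85,0,0,0,0,0,0],[70,0,0,0,0,0,0],[60,0,0,0,0,0,0],[55,0,0,0,0,0,0],[50,0,0,0,0,0,0],[45,0,0,0,0,0,0],[40,0,0,0,0,0,0],[40,0,0,0,0,0,0],[40,0,0,0,0,0,0],[40,0,0,0,0,0,0]]';python3 -m handwheel '[[40,0,0,-10,0,0,0],[40,0,0,-20,0,0,0],[40,0,0,-30,0,0,0],[40,0,0,-30,0,0,0],[40,0,0,-30,0,0,0],[40,0,0,-20,0,0,0],[40,0,0,-10,0,0,0],[40,0,0,0,0,0,0],[40,0,0,0,0,0,0]]'; python3 - <<'E'
from h import *
plan((429.3,12.5,192))
for n in("top","scene"):
    p,d=read_camera(n); cv2.imwrite(f"pics/{n}5.png",p[:,:,::-1]); W=cloud(n,d)
    for k,a in dict(body=(.074,.086),lid=(.088,.102)).items(): print(n,'jar',k,rect(W,sel(W,(.4375,-.308),.045,*a)))
E
```

```text
ee_pos: [0.5931, -0.1651, 0.1655]
time_s: 30.75
ee_pos: [0.5941, -0.1659, 0.0433]
orientation: [-3.141, 0.002, 2.821]
contact_force: [-2.7, 0.7, 5.6]
finger_gap: 0.489
grasp_force: 54.9
time_s: 31.65
ee_pos: [0.5933, -0.1654, 0.1903]
orientation: [3.141, -0.002, 2.821]
contact_force: [-0.5, 0.4, -2.6]
finger_gap: 0.481
grasp_force: 54.1
t 31.65 p [ 593.3 -165.4  190.3] rpy [ 1.7999e+02 -1.2000e-01  1.6161e+02] q6 -1.58 grip 54.09900881582871 0.4806649147828551
(429.3, 12.5, 192) tool shift [211.8 117.1  -1.3]
top jar body n0 znan rect [0. 0.] [0. 0.] 0.0 circ [0. 0.] r0.0
top jar lid n0 znan rect [0. 0.] [0. 0.] 0.0 circ [0. 0.] r0.0
scene jar body n107 z79.5 rect [ 442.3 -293.4] [21.6 45. ] 80.5 circ [ 441.7 -297.4] r23.4
scene jar lid n155 z93.4 rect [ 438.5 -305.1] [38.  32.1] 43.8 circ [ 440.  -308.1] r20.5
  return _methods._mean(a, axis=axis, dtype=dtype,
  ret = ret.dtype.type(ret / rcount)
```

```bash
python3 -m handwheel '[[40,10.6,5.9,0,0,0,0],[40,21.2,11.7,0,0,0,0],[40,21.2,11.7,0,0,0,0],[40,21.2,11.7,0,0,0,0],[40,21.2,11.7,0,0,0,0],[40,21.2,11.7,0,0,0,0],[40,21.2,11.7,0,0,0,0],[40,21.2,11.7,0,0,0,0],[40,21.2,11.7,0,0,0,0],[40,21.2,11.7,0,0,0,0],[40,10.4,5.9,0,0,0,0],[40,0,0,0,0,0,0],[40,0,0,0,0,0,0],[40,0,0,0,0,0,0]]'|grep ee_; python3 -m handwheel '[[40,0,0,20,0,0,0],[40,0,0,30,0,0,0],[40,0,0,30,0,0,0],[40,0,0,20,0,0,0],[40,0,0,12,0,0,0],[40,0,0,4,0,0,0],[40,0,0,2,0,0,0],[40,0,0,0,0,0,0],[40,0,0,0,0,0,0],[40,0,0,0,0,0,0]]'| egrep 'ee_pos|contact';  for i in 1 2 3; do python3 -m handwheel '[[40,0,0,1,0,0,0],[40,0,0,0,0,0,0],[40,0,0,0,0,0,0]]' | egrep 'ee_pos|contact'; done
```

```text
ee_pos: [0.43, 0.0118, 0.1914]
ee_pos: [0.4302, 0.0123, 0.0748]
contact_force: [0.8, 0.0, -2.7]
ee_pos: [0.4296, 0.0124, 0.0728]
contact_force: [0.2, -0.4, -2.9]
ee_pos: [0.4296, 0.0124, 0.0717]
contact_force: [-0.6, -0.1, -0.2]
ee_pos: [0.4296, 0.0124, 0.0707]
contact_force: [-0.3, -0.1, -2.2]
```

```bash
for i in 1 2 3; do python3 -m handwheel '[[40,0,0,0.7,0,0,0],[40,0,0,0,0,0,0],[40,0,0,0,0,0,0]]' | egrep 'ee_pos|contact'; done
```

```text
ee_pos: [0.4296, 0.0124, 0.0701]
contact_force: [-0.5, -0.2, -1.7]
ee_pos: [0.43, 0.0123, 0.0698]
contact_force: [0.5, -0.3, 0.7]
ee_pos: [0.4303, 0.0122, 0.0696]
contact_force: [1.0, -0.7, 6.0]
```

```bash
python3 -m handwheel '[[48,0,0,-0.4,0,0,0],[52,0,0,0,0,0,0],[60,0,0,0,0,0,0],[70,0,0,0,0,0,0],[85,0,0,0,0,0,0],[85,0,0,0,0,0,0],[85,0,0,0,0,0,0],[85,0,0,0,0,0,0],[85,0,0,-20,0,0,0],[85,0,0,-30,0,0,0],[85,0,0,-35,0,0,0],[85,0,0,-35,0,0,0],[85,0,0,0,0,0,0]]'|egrep 'time|ee_|gap'; python3 -m handwheel '[[85,13,38,-5,0,0,0],[85,13,38,-5,0,0,0],[85,13,38,-5,0,0,0],[85,13,38,-5,0,0,0],[85,13,38,-5,0,0,0],[85,13,38,-5,0,0,0],[85,13,38,-5,0,0,0],[85,13,38,-5,0,0,0],[85,0,0,0,0,0,0],[85,0,0,0,0,0,0]]'|egrep 'time|ee_'; python3 - <<'E'
from h import *
Q=[('beaker rim',(.615,.1535),.04,.098,.114),('jar body',(.438,-.308),.045,.073,.086),('jar lid',(.438,-.308),.04,.088,.102),('bottle cap',(.429,.0125),.04,.098,.114),('bottle sh',(.429,.0125),.04,.080,.095),
('timer',(.433,.15),.05,.01,.025)]
for n in("top","scene"):
    p,d=read_camera(n); cv2.imwrite(f"pics/{n}6.png",p[:,:,::-1]); W=cloud(n,d)
    for k,c,rad,lo,hi in Q:
        m=sel(W,c,rad,lo,hi)
        if m.any(): print(n,k,rect(W,m))
E
```

```text
time_s: 37.25
ee_pos: [0.4316, 0.0123, 0.1949]
finger_gap: 0.995
time_s: 38.25
ee_pos: [0.4265, 0.3341, 0.2279]
top beaker rim n107 z105.7 rect [613.1 153.9] [47.1 48.3] 89.8 circ [614.1 154. ] r25.3
top jar body n172 z79.0 rect [ 437.4 -306.9] [45.7 46.4] 71.2 circ [ 437.3 -307.3] r30.0
top jar lid n210 z94.2 rect [ 437.  -306.2] [35.5 38.1] 37.1 circ [ 436.2 -307.5] r19.7
top bottle cap n150 z106.7 rect [430.7  12.6] [29.6 30. ] 69.7 circ [430.9  12.7] r15.8
top bottle sh n171 z87.0 rect [430.   12.4] [44.5 47. ] 0.1 circ [430.6  12.3] r23.9
top timer n402 z17.0 rect [432.8 151.1] [49.8 49.8] 82.2 circ [433.1 150.8] r32.6
scene beaker rim n194 z104.6 rect [615.3 153.5] [49.9 48.8] 40.6 circ [615.6 153.2] r25.6
scene jar body n162 z78.7 rect [ 439.8 -306.5] [48.1 45.2] 70.6 circ [ 440.1 -307. ] r30.0
scene jar lid n167 z93.3 rect [ 439.4 -307.2] [37.7 36.7] 48.2 circ [ 439.4 -306.9] r20.1
scene bottle cap n157 z105.0 rect [432.5  11.7] [30.9 31.5] 79.3 circ [433.3  12.4] r17.1
scene bottle sh n180 z86.2 rect [437.2  14.9] [38.9 46.6] 35.1 circ [433.4  13. ] r24.0
scene timer n430 z15.5 rect [435.  150.4] [50.9 50.5] 82.6 circ [435.3 151.2] r32.4
```

View pics/scene6.png

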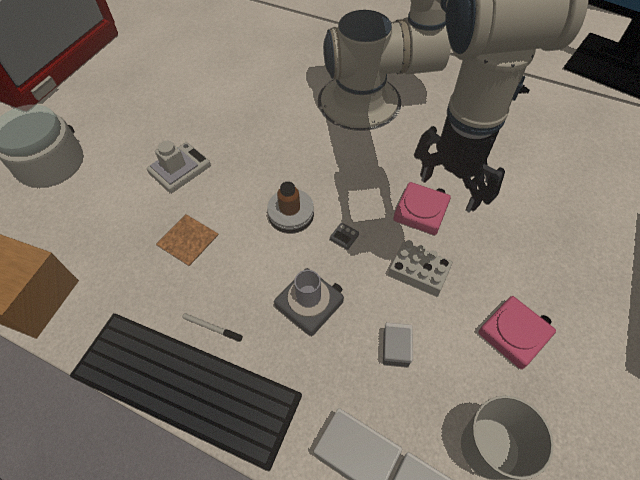

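View pics/top6.png

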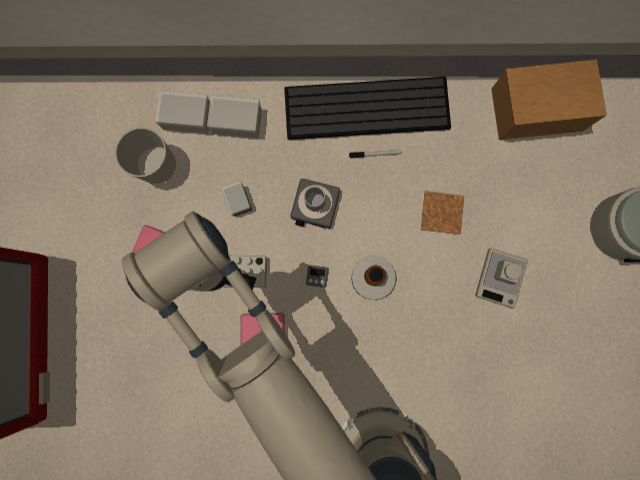

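Both pictures show all three vessels upright and within about 3 mm of the middle of their plates: beaker on the stirrer (scene 307,288), jar on the balance (170,158), bottle on the cooler (289,198). The timer, marker and tip box have not moved, and the arm is clear.

```bash
python3 -c "
from plant import finish_job
print(finish_job())"
```

```text
the job is handed in; nothing more can be done
None
```

The beaker is on the stirrer, the jar on the balance and the bottle on the cooling block, all upright and within about 3 mm of centre; the timer, marker and tip box have not moved, and the job was handed in at about 38 s of the 99 s allowed.

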